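Dock the safety bottle and take off its push-and-turn cap

ROBOT

A 7-joint arm with a two-finger parallel gripper is mounted at the origin on the work surface. World frame = base frame: x ahead of the robot, y to its left, z up, the work surface at z = 0. Lengths are in m, angles in rad, forces in N, time in s.
With the tool pointing down it reaches from about 0.425 to 0.925 m from the base axis. Payload 6.8 kg.
Tool frame: the origin (TCP) lies between the finger pads; the fingertips stand 17 mm ahead of it and the grasp point (between the pads) lies 2 mm behind it; z points along the fingers, x is the direction in which the jaws open and shut, and the axes are right-handed (so a half turn about z gives the same grasp; the last joint's range is limited). The gripper opens to 85 mm and grips with 20 to 120 N. Pads are 22 mm wide; open, the fingers measure 114 mm over their backs; the gripper's body (76 mm by 85 mm) begins 54 mm behind the grasp point. The pads swing forward as they close: fully open they stand 13 mm farther back than shut.
Start: joints at [1.09, 0.477, 0.022, 1.555, -0.011, 1.109, -0.083], TCP at [0.246, -0.629, 0.217] pointing down, gripper open.
Joint ranges: [-2.96, 2.96], [-0.34, 2.1], [-1.41, 1.46], [0.24, 2.44], [-1.37, 4.51], [0.17, 1.92], [-2.96, 2.96]. Speed limits (rad/s): [2.39, 2.39, 3.14, 3.14, 3.14, 3.14, 3.14].

INTERFACE

Orientations are given as a unit quaternion [w, x, y, z].
In Python, from station import readout, read_camera, get_calibration, bot, models gives the robot as it stands.
- The arm moves only by the tool carry_out, never from a script. Its argument "deltas" is a list of rows, each a list of 2 entries, a list of its own where there are three numbers: the shift along the tool's x, y, z in cm, then the turn about the tool's z in degrees. A call has 1 to 10 rows; each row is the pose to reach, as a shift and turn from the pose measured when the call began, along the tool's axes at that moment; what a row does not reach only later rows make up. A row lasts 1/8 s, in which the tool goes at most 62.5 mm and 10.7 degrees, less where a joint would pass 70% of its speed; a pose out of reach is approached as far as the arm can. A call with a gripper value outside its range is refused whole. "hand" is the opening, from 0 (shut) to 1 (fully open), set as the call begins (left out, the last holds). The fingers move at their own pace and stop on an object; "newtons" is the grip in N (left out, the last holds). Time passes only in rows, so rows that repeat a pose let the fingers close. It gives the time, the measured TCP pose, the force and the opening at its end, in the units of the state.
- readout.get_obs(): the state, without advancing time (a new reading comes with each control period).
- read_camera(name): name is "side" or "top"; returns the picture (400x640x3 uint8, red, green, blue); there is no depth.
- get_calibration(name): a dict with "fov_y" (degrees; the focal length in pixels is half the picture's height over the tangent of half this angle, whatever the lens; pixels are square), "cx", "cy" (the principal point, pixels), "world_from_camera" (4x4, takes a point from camera to world coordinates). Camera axes: x right, y down, z forward; pixel columns grow to the right and rows downward; lengths in m; the calibration is good to about 2 mm. A picture is of the moment at which its call begins. get_calibration takes no time and is no camera call.
- bot.hand_in(): hands the job in, once; it reports no verdict.
Trained networks look in the newest picture that a camera, given by its name, has taken for a name from the list of things; names that differ only in an ending like _2 or _b are one class to them, and where a whole thing is asked for, a point or a joint stands for the part that bears it (a point fixed in the world has none). Each returns a list of dicts, best first, with "score" (0 to 1); they miss things now and then, are a little off and sometimes report something else, mostly with a low value. They report only what shows in the picture. A call takes as long as a camera call. They do not tell look-alikes from the thing itself.
- models.spot_in(query, camera): "centre" ([row, column] in pixels, amid what is visible of it).
The state is a dict: "t": time; "q": joint angles; "joint_vel": joint speeds; "joint_torque": joint torques, N m; "eef_pos": TCP position; "tool_rot": TCP orientation; "contact_force": force on the tool from outside, world axes, zero at the start; "torque": the same for the moment, N m; "gripper_width": opening from 0.0 (shut) to 1.0 (fully open).
Only numpy, scipy, OpenCV 4.12 (cv2) and the standard library are available. Lean on these libraries where they do the work, as an engineer would, in place of code of your own. Each camera call takes 0.05 s, during which the arm holds its last target. There are 200 camera calls.

TASK

Bring the square-footed safety bottle to the aluminium channel on the shelf and slide its foot in through the open mouth, right home against the end stop, until the two spring detents click out behind its foot; leave the cap locked on until then. Then press the cap down, turn it about 60 degrees anticlockwise seen from above and lift it off, and finish still holding the cap in the gripper, roughly upright, still, and about 10 cm straight above where it sat, with the bottle still docked and upright. Leave the ramekin of pegs, the pinch bowl, the glass stopper and the lidded tub where they stand.

Things in the scene. Friction and masses are not known exactly. Their poses are not given: they have to be found in the camera images.
- bottle: Loose amber bottle with white cap, 0.32-0.63 kg. Origin: centre of its underside, z up. Foot: square plate 70 x 70 mm along its x and y, 8 mm thick, corners cut at 45 degrees by 6 mm; any quarter turn fits the channel. Round body of diameter 54 mm from z 8 to 44, shoulder to z 54 mm. Best slid by its body, low down: pushed high at the cap it tips. Out of the channel the bottle turns with the cap.
- neck (a point): Centre of the bottle neck's top (under the cap), 78 mm above the bottle's underside. Neck diameter 28 mm, 38 mm with its three hooks at z 56 to 71 mm.
- cap: White 16-sided cap, 48 mm across, 26 mm tall, straight sides, 40 g, loose but locked on the neck at the start. Origin: centre of its lower rim, z up. Locked, the rim is 62 mm and the top 88 mm above the bottle's underside, its x along the bottle's x (4 degrees of play). Inside, three lugs sit in notches behind 3 mm catches, pushed up by a 6 N spring. See cap_top for how it opens.
- cap_top (a point): Centre of the cap's flat top, 26 mm above the cap's origin. To free the cap: press it down 3.5 mm or more (about 9 N; hard stop at 6 mm, 10 N) and, while pressed, turn it anticlockwise seen from above by 45 to 75 degrees, best 60 (a stop lies beyond; clockwise is blocked). Then it lifts straight off and is clear of the neck 25 mm up.
- rail: Aluminium channel fixed on the shelf, 15 mm high. Origin: on the shelf, where the centre of the docked bottle's underside belongs. Mouth at its own -x: the bottle slides in along +x. Inner walls at y +-37 mm from x -77 to 42 mm (foot clearance 2 mm a side); lips 11 mm above the shelf reach in to y +-30.5 mm over the foot, so it enters only by the mouth. End stop at x 35.5 mm.
- rail_mouth (a point): Middle of the channel's mouth on the shelf, 105 mm to -x of the rail's origin; flared plates narrow there from about y +-48 mm to +-38 mm over 30 mm. Behind, at x -36 mm in the rail's frame, two sprung 10 mm rollers (the detents) stand 4.5 mm out of the walls; the foot pushes them aside (4 to 10 N along x in all) and they spring out behind its rear corners in the last 2 mm.
- detent_left (a joint): Sprung roller detent in the wall at the rail's +y side: 0 = sprung out 4.5 mm into the channel, grows (m) as it is pushed back into the wall, about 0.0025 while the foot passes centrally; back near 0 (below 0.002) when the bottle is docked.
- detent_right (a joint): The same at the rail's -y side.
- ramekin: White ceramic ramekin, diameter 80 mm, 45 mm tall, with four wooden pegs standing in it up to 85 mm. Origin: centre of its underside. Bystander.
- pinch_bowl: Red silicone pinch bowl, diameter 80 mm, 34 mm tall. Origin: centre of its underside. Bystander.
- stopper: Glass cruet stopper standing on its knob, diameter 36 mm, 60 mm tall. Origin: centre of its underside. Bystander.
- tub: Lidded green plastic tub, 128 x 178 mm (its x, y), 93 mm tall. Origin: centre of its underside. Bystander.
Mind the look-alikes: they are no part of the job. Leave any turquoise look-alike of the cap alone.

How it is judged:
By the outcome, as a careful person would: the job done as asked, in the order asked, and still so for the second after the job is handed in, while the arm keeps its last pose, push and grip.
It also fails if it takes over 69 s, if anything falls off the work surface, if the arm or the gripper's body presses on something with over 40 N, if the wrist force passes 120 N, or if a joint passes its speed limit or range.

## Working session

There is one attempt and no reset: what is moved stays moved. The work goes in short steps, Python scripts to look and compute and a tool call to move; the robot and the scene stay as the last step left them, time stands still between calls to the robot, and variables do not carry over. Pictures are saved under pics/ and viewed, about 8 in all and at most 12, crops included, and the job is handed in when it is done.

Besides the shell and the picture viewer there is one more tool, called after "Request:" as name(argument=value, ...), one argument or row to a line, values as JSON. carry_out: Moves the arm, as the interface text tells. Its arguments: {"type":"object","properties":{"deltas":{"type":"array"},"hand":{"type":"number"},"newtons":{"type":"number"}},"required":["deltas"]}

```bash
ls; mkdir -p pics
cat > h.py <<'E'
import numpy as np, cv2
from station import readout, read_camera, get_calibration, bot, models
def cal(n):
    c=get_calibration(n); f=200/np.tan(np.radians(c['fov_y'])/2); return f,c['cx'],c['cy'],np.array(c['world_from_camera'])
def ray(n,rc):
    f,cx,cy,T=cal(n); d=T[:3,:3]@np.array([(rc[1]-cx)/f,(rc[0]-cy)/f,1]); return T[:3,3],d/np.linalg.norm(d)
def onz(n,rc,z):
    o,d=ray(n,rc); return o+d*(z-o[2])/d[2]
def proj(n,p):
    f,cx,cy,T=cal(n); q=T[:3,:3].T@(np.array(p)-T[:3,3]); return [cy+f*q[1]/q[2],cx+f*q[0]/q[2]]
def tri(a,ra,b,rb):
    o1,d1=ray(a,ra);o2,d2=ray(b,rb)
    s=np.linalg.lstsq(np.c_[d1,-d2],o2-o1,rcond=None)[0]
    p,q=o1+d1*s[0],o2+d2*s[1]; return (p+q)/2,np.linalg.norm(p-q)
E
python3 - <<'E'
from h import *
np.set_printoptions(precision=3,suppress=True)
for n in("top","side"):
    im=read_camera(n); cv2.imwrite(f"pics/{n}0.png",im[:,:,::-1])
    print(n,get_calibration(n))
    for k in("bottle","cap","rail","ramekin","pinch_bowl","stopper","tub"):
        print(k,[(np.round(d['centre'],1),round(d['score'],2)) for d in models.spot_in(k,n)][:3])
print(readout.get_obs())
E
```

```text
pics
top {'fov_y': 53.205780346279006, 'cx': 325.5841830170302, 'cy': 203.11122878409614, 'world_from_camera': array([[ 0.009, -0.996,  0.089,  0.556],
       [-1.   , -0.009, -0.002, -0.128],
       [ 0.003, -0.089, -0.996,  0.906],
       [ 0.   ,  0.   ,  0.   ,  1.   ]])}
bottle [(array([219.2, 358. ]), 0.69)]
cap [(array([213.7, 365.7]), 0.96), (array([175.9, 390.8]), 0.96), (array([262.5, 369.3]), 0.93)]
rail [(array([214.2, 192.8]), 0.58), (array([221.2, 356.3]), 0.43)]
ramekin [(array([136. , 190.4]), 0.77)]
pinch_bowl [(array([138.5, 260.5]), 0.78)]
stopper [(array([146.7, 339.5]), 0.6), (array([136.4, 191.5]), 0.38)]
tub [(array([210.2, 472.8]), 0.67)]
side {'fov_y': 54.853485350467594, 'cx': 320.77068618153584, 'cy': 195.90890709882254, 'world_from_camera': array([[-0.999, -0.004,  0.048,  0.613],
       [-0.042,  0.552, -0.833,  0.612],
       [-0.024, -0.834, -0.551,  0.574],
       [ 0.   ,  0.   ,  0.   ,  1.   ]])}
bottle [(array([197.8, 339.9]), 0.83)]
cap [(array([180.4, 341.2]), 0.89), (array([196.8, 382. ]), 0.88), (array([188.6, 306.4]), 0.81)]
rail [(array([322.7, 341. ]), 0.88)]
ramekin [(array([315.5, 244.7]), 0.77), (array([198.3, 340.5]), 0.43)]
pinch_bowl [(array([254.2, 259.7]), 0.61)]
stopper [(array([206.6, 275.1]), 0.51)]
tub [(array([151.2, 338.4]), 0.57)]
{'t': 0.8, 'q': array([ 1.09 ,  0.477,  0.022,  1.555, -0.011,  1.109, -0.083]), 'joint_vel': array([-0.002,  0.001, -0.001, -0.002, -0.   ,  0.002, -0.001]), 'joint_torque': array([ -0.001, -59.626,   1.606, -28.154,   0.012,   0.001,   0.   ]), 'eef_pos': array([ 0.246, -0.629,  0.217]), 'tool_rot': array([ 0.   ,  0.826, -0.564,  0.   ]), 'contact_force': array([-0.566, -0.315,  0.347]), 'torque': array([-0.029, -0.023, -0.033]), 'gripper_width': 1.0000034101963442}
```

View pics/top0.png

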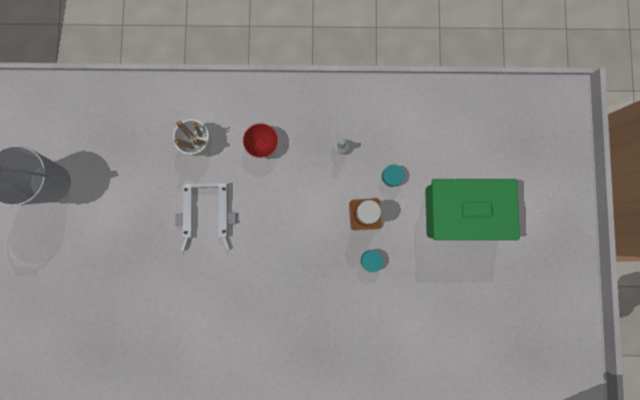

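View pics/side0.png

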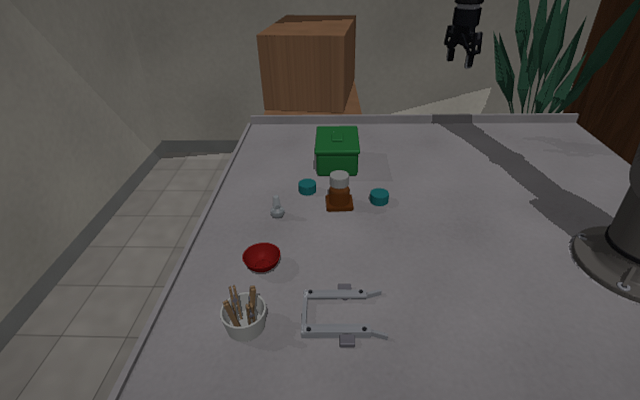

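Run:
```python
import cv2,numpy as np
a=cv2.imread("pics/top0.png");b=cv2.imread("pics/side0.png")
r=lambda im,y,x,h,w:cv2.resize(im[y:y+h,x:x+w],(400,300),interpolation=cv2.INTER_CUBIC)
cv2.imwrite("pics/c1.png",np.vstack([np.hstack([r(a,175,155,75,100),r(a,183,340,45,60)]),np.hstack([r(b,275,290,75,100),r(b,170,310,45,60)])]))
```

```text
(no output)
```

View pics/c1.png

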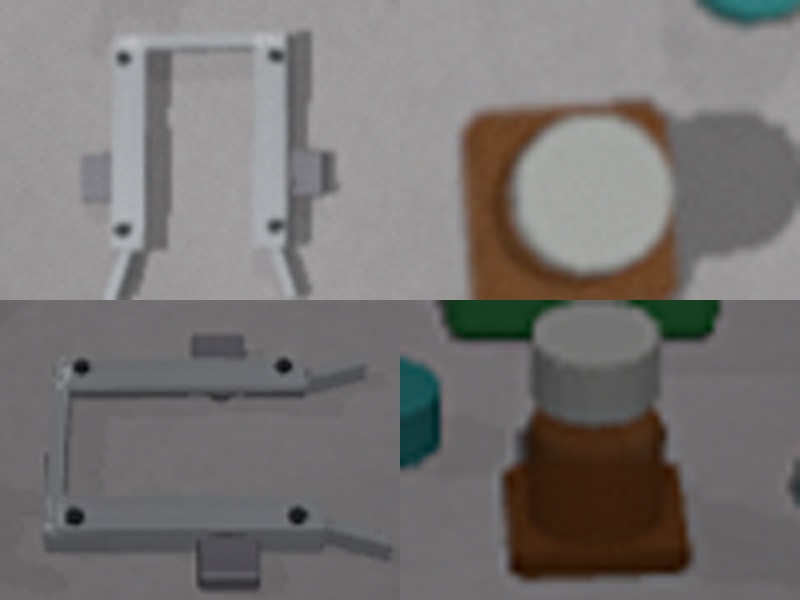

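```bash
cat > fit.py <<'E'
from h import *
from scipy.optimize import minimize
def ngon(r,n,z): a=np.arange(n)*2*np.pi/n; return np.c_[r*np.cos(a),r*np.sin(a),0*a+z]
o,c=.035,.029
sq=np.array([[o,c],[c,o],[-c,o],[-o,c],[-o,-c],[-c,-o],[c,-o],[o,-c]])
parts=[np.vstack([np.c_[sq,0*sq[:,0]+z] for z in(0,.008)]),np.vstack([ngon(.027,24,.008),ngon(.027,24,.044)]),np.vstack([ngon(.0242,16,.062),ngon(.0242,16,.088)])]
def sil(n,p,S=4,parts=parts):
    R=np.array([[np.cos(p[2]),-np.sin(p[2]),0],[np.sin(p[2]),np.cos(p[2]),0],[0,0,1]])
    m=np.zeros((400*S,640*S),np.uint8)
    for q in parts:
        w=q@R.T+[p[0],p[1],p[3]]
        uv=np.array([proj(n,x)[::-1] for x in w])
        cv2.fillConvexPoly(m,cv2.convexHull(((uv+.5)*S*16).astype(np.int32)),255,shift=4)
    return cv2.resize(m,(640,400),interpolation=cv2.INTER_AREA)/255.
def mask(n,im,p):
    hsv=cv2.cvtColor(im,cv2.COLOR_RGB2HSV).astype(int); h,s,v=hsv[...,0],hsv[...,1],hsv[...,2]
    am=((h<20)|(h>172))&(s>90)
    r,c=np.round(proj(n,[p[0],p[1],p[3]+.075])).astype(int)
    bg=cv2.GaussianBlur(im,(3,3),0).astype(int).mean(2)
    wh=(s<35)&(bg>(165 if n=="top" else 0))
    if n=="side": wh&=False
    m=am|wh; w=np.zeros_like(m); w[r-28:r+40,c-28:c+28]=1
    return (m&w).astype(float)
def fit(ims,p0,sides=("top",)):
    ms={n:mask(n,ims[n],p0) for n in sides}
    f=lambda p:sum(np.abs(sil(n,p)-ms[n]).sum() for n in ms)
    sc=np.array([.006,.006,.08,.006])
    g=lambda u:f(p0+u*sc)
    r=minimize(g,np.zeros(4),method="Nelder-Mead",options=dict(initial_simplex=np.vstack([np.zeros(4),np.eye(4)]),maxiter=160))
    return p0+r.x*sc,r.fun
E
python3 - <<'E'
from h import *
np.set_printoptions(precision=4,suppress=True)
T=[(189.5,186),(189,223.75),(232.5,186),(231.5,223.75)];Sd=[(329,308.75),(291.75,310.5),(328.75,364.5),(291.5,361)]
P=[]
for a,b in zip(T,Sd):
    p,e=tri("top",a,"side",b);P.append(p);print(p,e,onz("top",a,.015),onz("side",b,.015))
P=np.array([onz("top",a,.015) for a in T]);print(P.mean(0),"yaw",np.degrees(np.arctan2(*(P[0]+P[1]-P[2]-P[3])[[1,0]])), np.degrees(np.arctan2(*-(P[0]+P[2]-P[1]-P[3])[[0,1]])))
p,e=tri("top",(213.7,365.7),"side",(180.4,341.2));print("cap",p,e)
# teal/white lookup of pixel colors
im=cv2.imread("pics/top0.png")[:,:,::-1];print(im[212,369],im[205,340],im[226,360])
im=cv2.imread("pics/side0.png")[:,:,::-1];print(im[183,340],im[176,340],im[200,300],im[205,339])
from fit import *
ims={n:cv2.imread(f"pics/{n}0.png")[:,:,::-1].copy() for n in("top","side")}
p0=np.array([.56,-.205,0.,0.])
m=mask("top",ims["top"],p0);print(m.sum(),sil("top",p0).sum())
print(fit(ims,p0))
E
```

```text
[0.6643 0.1839 0.0143] 0.0008868019650662206 [0.6637 0.1836 0.015 ] [0.6647 0.1844 0.015 ]
[0.6664 0.0991 0.0145] 0.0013964051329742506 [0.6657 0.0989 0.015 ] [0.6671 0.0995 0.015 ]
[0.5679 0.1803 0.0133] 0.0008389954419869391 [0.5675 0.1797 0.015 ] [0.5685 0.1815 0.015 ]
[0.5705 0.0961 0.0142] 0.0001629425260350072 [0.5704 0.0959 0.015 ] [0.5707 0.0969 0.015 ]
[0.6168 0.1396 0.015 ] yaw 2.056501122320711 178.33907146889746
cap [ 0.6086 -0.2138  0.0745] 0.0011302412373678501
[162 163 160] [153 151 153] [108  70  41]
[88 88 87] [115 115 114] [110 108 110] [58 33 15]
277.0 981.3843137254901Traceback (most recent call last):
  File "<stdin>", line 16, in <module>
  File "fit.py", line 29, in fit
    r=minimize(g,np.zeros(4),method="Nelder-Mead",options=dict(initial_simplex=np.vstack([np.zeros(4),np.eye(4)]),maxiter=160))
    res = _minimize_neldermead(fun, x0, args, callback, bounds=bounds,
                               **options)
    fxr = func(xr)
    fx = function(np.copy(x), *(wrapper_args + args))
  File "fit.py", line 28, in <lambda>
    g=lambda u:f(p0+u*sc)
               ~^^^^^^^^^
  File "fit.py", line 26, in <lambda>
    f=lambda p:sum(np.abs(sil(n,p)-ms[n]).sum() for n in ms)
               ~~~^^^^^^^^^^^^^^^^^^^^^^^^^^^^^^^^^^^^^^^^^^
  File "fit.py", line 26, in <genexpr>
    f=lambda p:sum(np.abs(sil(n,p)-ms[n]).sum() for n in ms)
                          ~~~^^^^^
  File "fit.py", line 12, in sil
    uv=np.array([proj(n,x)[::-1] for x in w])
                 ~~~~^^^^^
  File "h.py", line 10, in proj
    f,cx,cy,T=cal(n); q=T[:3,:3].T@(np.array(p)-T[:3,3]); return [cy+f*q[1]/q[2],cx+f*q[0]/q[2]]
              ~~~^^^
  File "h.py", line 4, in cal
    c=get_calibration(n); f=200/np.tan(np.radians(c['fov_y'])/2); return f,c['cx'],c['cy'],np.array(c['world_from_camera'])
ValueError: time passes only in moves, steps and waits
```

Run:
```python
import re
s=open('h.py').read().replace("def cal(n):","import functools\n@functools.lru_cache\ndef cal(n):");open('h.py','w').write(s)
s=open('fit.py').read()
i=s.index("def mask");j=s.index("def fit")
s=s[:i]+'''def mask(n,im,p):
    hsv=cv2.cvtColor(im,cv2.COLOR_RGB2HSV).astype(int); h,s,v=hsv[...,0],hsv[...,1],hsv[...,2]
    m=((h<20)|(h>172))&(s>80)
    r,c=np.round(proj(n,[p[0],p[1],p[3]+.04])).astype(int)
    w=np.zeros_like(m); w[r-32:r+32,c-32:c+32]=1
    return (m&w).astype(float)
pn=[parts[0],parts[1],np.vstack([ngon(.027,24,.044),ngon(.019,24,.056),ngon(.019,24,.07)])]
def model(n,p): return sil(n,p,parts=pn)*(1-sil(n,p,parts=parts[2:]))
'''+s[j:].replace("sil(n,p)-","model(n,p)-")
open('fit.py','w').write(s)
from fit import *
np.set_printoptions(precision=4,suppress=True)
ims={n:cv2.imread(f"pics/{n}0.png")[:,:,::-1].copy() for n in("top","side")}
p0=np.array([.605,-.212,0.03,0.])
for n in("top","side"): print(mask(n,ims[n],p0).sum(),model(n,p0).sum())
for s in(("top",),("side",),("top","side")): print(s,*fit(ims,p0,s))
```

```text
404.0 516.7098039215687
576.0 619.1092964244522
('top',) [ 0.6139 -0.2187  0.0809  0.0015] 111.8155324875048
('side',) [ 0.614  -0.2187  0.0602  0.0017] 39.89750096116878
('top', 'side') [ 0.6139 -0.2191  0.0527  0.0012] 151.43747789311803
```

Run:
```python
from fit import *
np.set_printoptions(precision=4,suppress=True)
print(tri("top",(212,368.8),"side",(179.5,339.6)),onz("top",(212,368.8),.088))
ims={n:cv2.imread(f"pics/{n}0.png")[:,:,::-1].copy() for n in("top","side")}
p=np.array([ 0.6139,-0.2187,.0609,.0015]); v=[]
for n in("top","side"):
    r,c=np.round(proj(n,[p[0],p[1],.04])).astype(int);sl=np.s_[r-25:r+25,c-28:c+28]
    im=ims[n][sl][:,:,::-1];a=(mask(n,ims[n],p)*255)[sl];b=(model(n,p)*255)[sl]
    o=np.dstack([a,b,b*0]).astype(np.uint8)
    v.append(np.hstack([cv2.resize(x,(390,290),interpolation=cv2.INTER_NEAREST) for x in(im,o)]))
cv2.imwrite("pics/f.png",np.vstack(v))
```

```text
(array([ 0.6125, -0.2205,  0.0731]), np.float64(0.0008424627766426613)) [ 0.6119 -0.2188  0.088 ]
```

View pics/f.png

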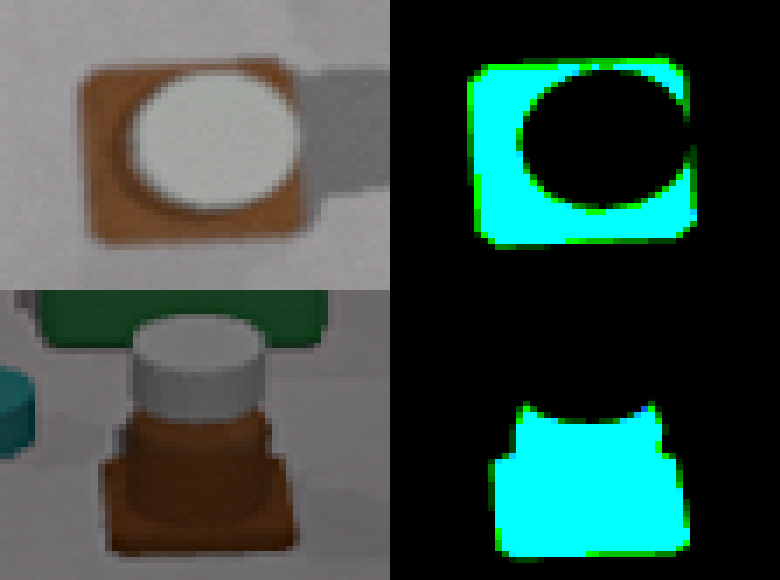

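```bash
cat > go.py <<'E'
from h import *
import sys
from scipy.spatial.transform import Rotation as R
np.set_printoptions(precision=3,suppress=True)
def d(x,y,z,ang):
    o=readout.get_obs();r=R.from_quat(np.roll(o['tool_rot'],-1)).as_matrix()
    a=np.degrees(np.arctan2(r[1,0],r[0,0]))
    print("t",round(o['t'],2),"pos",o['eef_pos'],"ang",round(a,2),"tilt z",r[:,2],"q",o['q'],"F",o['contact_force'],"w",o['gripper_width'])
    print("shift cm",100*r.T@(np.array([x,y,z])-o['eef_pos']),"turn",(a-ang+180)%360-180)
if __name__=="__main__": d(*map(float,sys.argv[1:]))
E
python3 go.py .6139 -.2187 .217 -86.3
```

```text
t 0.8 pos [ 0.246 -0.629  0.217] ang -68.64 tilt z [ 0. -0. -1.] q [ 1.09   0.477  0.022  1.555 -0.011  1.109 -0.083] F [-0.566 -0.315  0.347] w 1.0000034101963442
shift cm [-24.776 -49.207   0.042] turn 17.659310939891952
```

Request:
carry_out(
  deltas=[
    [[-2.5,-4.9,0],1.8],
    [[-5,-9.8,0],3.5],
    [[-7.5,-14.7,0],5.3],
    [[-10,-19.7,0],7.1],
    [[-12.5,-24.6,0],8.8],
    [[-15,-29.5,0],10.6],
    [[-17.5,-34.4,0],12.4],
    [[-20,-39.4,0],14.1],
    [[-22.3,-44.3,0],15.9],
    [[-24.8,-49.2,0],17.7],
  ],
  hand=1,
)

```text
t: 2.05
eef_pos: [0.6149, -0.2174, 0.2176]
tool_rot: [0.0, 0.729, -0.685, 0.0]
contact_force: [1.1, -1.1, -0.2]
gripper_width: 0.999
```

Request:
carry_out(
  deltas=[
    [[0,0,0],0],
  ],
)

```text
t: 2.17
eef_pos: [0.6181, -0.2111, 0.2174]
tool_rot: [-0.002, 0.732, -0.682, -0.0]
contact_force: [-0.5, 0.1, -0.2]
gripper_width: 1.003
```

```bash
python3 go.py .6139 -.2187 .037 -86.3
```

```text
t 2.17 pos [ 0.618 -0.211  0.217] ang -85.94 tilt z [ 0.002  0.003 -1.   ] q [ 0.302  0.443 -0.092  1.607  0.041  1.092 -1.3  ] F [-0.513  0.143 -0.203] w 1.0026236372579642
shift cm [ 0.776  0.511 18.042] turn 0.36024146301295445
```

Request:
carry_out(
  deltas=[
    [[0.4,0.3,1],0.4],
    [[0.8,0.5,4],0.4],
    [[0.8,0.5,7],0.4],
    [[0.8,0.5,10],0.4],
    [[0.8,0.5,10],0.4],
    [[0.8,0.5,10],0.4],
  ],
)

```text
t: 2.92
eef_pos: [0.6138, -0.2205, 0.1183]
tool_rot: [-0.002, 0.729, -0.685, 0.0]
contact_force: [-0.4, -0.2, 0.6]
gripper_width: 1.001
```

```bash
python3 go.py .6139 -.2187 .037 -86.3; python3 -c "
from h import *
v=[]
for n in('top','side'):
    im=read_camera(n)
    r,c=np.round(proj(n,[.614,-.219,.07])).astype(int)
    v.append(cv2.resize(im[r-50:r+50,c-67:c+67,::-1],(400,300),interpolation=cv2.INTER_CUBIC))
cv2.imwrite('pics/a.png',np.hstack(v))"
```

```text
t 2.92 pos [ 0.614 -0.22   0.118] ang -86.43 tilt z [ 0.003  0.002 -1.   ] q [ 0.313  0.54  -0.087  1.696  0.054  0.905 -1.303] F [-0.364 -0.158  0.631] w 1.0014236935580632
shift cm [-0.16   0.007  8.133] turn -0.13434473073914432
```

View pics/a.png

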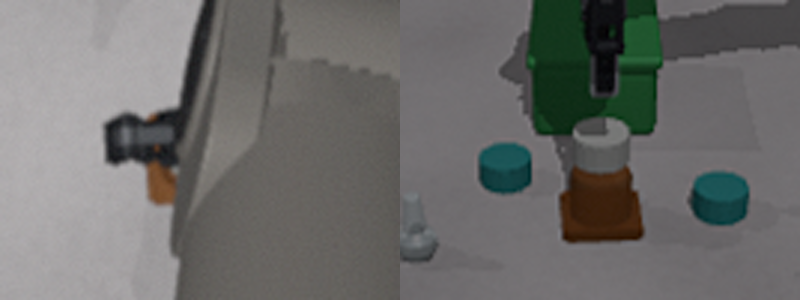

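Request:
carry_out(
  deltas=[
    [[-0.15,0,2],0],
    [[-0.15,0,4],0],
    [[-0.15,0,6],0],
    [[-0.15,0,7.5],0],
    [[-0.15,0,8.1],0],
    [[-0.15,0,8.1],0],
  ],
)

```text
t: 3.78
eef_pos: [0.6147, -0.2183, 0.0375]
tool_rot: [-0.002, 0.729, -0.684, 0.001]
contact_force: [-0.3, 0.3, 0.6]
gripper_width: 1.002
```

Request:
carry_out(
  deltas=[
    [[0,0,0],0],
    [[0,0,0],0],
    [[0,0,0],0],
    [[0,0,0],0],
    [[0,0,0],0],
    [[0,0,0],0],
  ],
  hand=0,
  newtons=50,
)

```text
t: 4.53
eef_pos: [0.6153, -0.2183, 0.0383]
tool_rot: [-0.002, 0.729, -0.684, 0.001]
contact_force: [-1.7, 0.7, 5.7]
gripper_width: 0.555
```

```bash
python3 go.py .6139 -.2187 .067 -86.3
```

```text
t 4.53 pos [ 0.615 -0.218  0.038] ang -86.38 tilt z [ 0.005  0.002 -1.   ] q [ 0.307  0.641 -0.083  1.738  0.068  0.761 -1.317] F [-1.671  0.666  5.683] w 0.5551820362359137
shift cm [ 0.031  0.124 -2.872] turn -0.07919438675520496
```

Request:
carry_out(
  deltas=[
    [[0,0,-0.7],0],
    [[0,0,-1.5],0],
    [[0,0,-2.5],0],
    [[0,0,-3],0],
    [[0,0,-3],0],
  ],
)

```text
t: 5.15
eef_pos: [0.6154, -0.2185, 0.0689]
tool_rot: [-0.003, 0.729, -0.684, 0.002]
contact_force: [0.2, 0.8, -4.8]
gripper_width: 0.552
```

```bash
python3 go.py .6139 -.2187 .067 -86.3; python3 -c "
from h import *
v=[]
for n in('top','side'):
    im=read_camera(n)
    r,c=np.round(proj(n,[.614,-.219,.07])).astype(int)
    v.append(cv2.resize(im[r-40:r+40,c-40:c+40,::-1],(400,400),interpolation=cv2.INTER_CUBIC))
cv2.imwrite('pics/b.png',np.hstack(v))"
```

```text
t 5.15 pos [ 0.615 -0.219  0.069] ang -86.39 tilt z [ 0.006  0.001 -1.   ] q [ 0.309  0.6   -0.085  1.726  0.062  0.813 -1.312] F [ 0.179  0.753 -4.796] w 0.5515069716975042
shift cm [0.009 0.153 0.185] turn -0.0884271694812071
```

View pics/b.png

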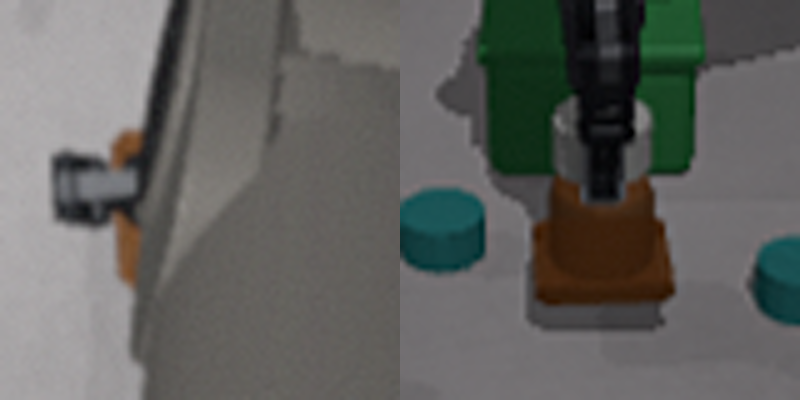

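Run:
```python
from h import *
im=read_camera("side"); r,c=np.round(proj('side',[.614,-.219,.07])).astype(int)
for z in(.045,.055,.065,.075,.085,.095): print(z,[np.round((np.array(proj('side',[.615,y,z]))-[r-40,c-40])*5).astype(int) for y in(-.2185,-.1915,-.175)])
q=im[r-40:r+40,c-40:c+40,::-1]
cv2.imwrite('pics/b2.png',cv2.convertScaleAbs(cv2.resize(q[15:65,15:65],(600,600),interpolation=cv2.INTER_CUBIC),alpha=2.2,beta=20))
```

```text
0.045 [array([242, 197]), array([271, 197]), array([289, 197])]
0.055 [array([225, 197]), array([254, 197]), array([272, 197])]
0.065 [array([208, 197]), array([237, 197]), array([255, 197])]
0.075 [array([191, 197]), array([220, 197]), array([238, 197])]
0.085 [array([174, 197]), array([202, 197]), array([220, 197])]
0.095 [array([157, 197]), array([185, 197]), array([202, 197])]
```

View pics/b2.png

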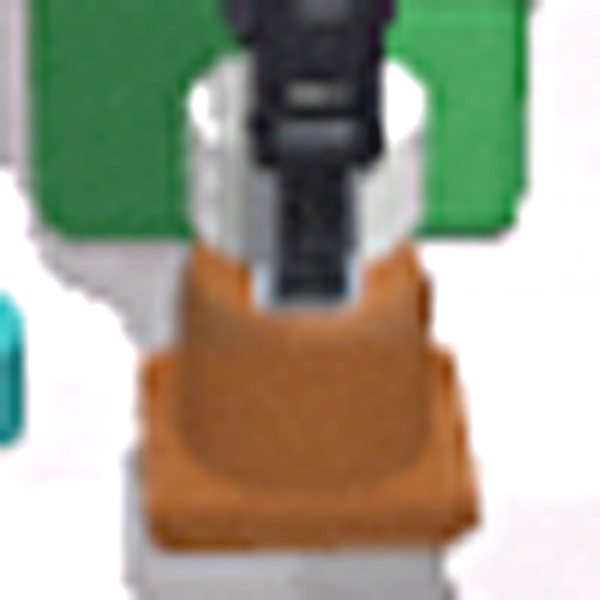

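Request:
carry_out(
  deltas=[
    [[0,0,1],0],
    [[0,0,2],0],
    [[0,0,2.6],0],
    [[0,0,3.0],0],
    [[0,0,3.1],0],
    [[0,0,3.1],0],
  ],
)

```text
t: 6.05
eef_pos: [0.6152, -0.2183, 0.0382]
tool_rot: [-0.002, 0.729, -0.684, 0.001]
contact_force: [-4.1, 1.3, 5.2]
gripper_width: 0.555
```

Request:
carry_out(
  deltas=[
    [[0,0,0],0],
    [[0,0,0],0],
    [[0,0,0],0],
    [[0,0,0],0],
    [[0,0,0],0],
  ],
  hand=1,
)

```text
t: 6.68
eef_pos: [0.6152, -0.2183, 0.0381]
tool_rot: [-0.002, 0.729, -0.684, 0.001]
contact_force: [-0.4, -1.4, -0.5]
gripper_width: 1.0
```

```bash
python3 go.py .6139 -.2187 .016 -86.3
```

```text
t 6.67 pos [ 0.615 -0.218  0.038] ang -86.39 tilt z [ 0.005  0.002 -1.   ] q [ 0.307  0.641 -0.083  1.739  0.068  0.761 -1.317] F [-0.37  -1.441 -0.537] w 1.000099932054816
shift cm [0.031 0.14  2.205] turn -0.09065452451253009
```

Request:
carry_out(
  deltas=[
    [[0,0.1,0.4],0],
    [[0,0.1,0.8],0],
    [[0,0.1,1.1],0],
    [[0,0.1,1.1],0],
  ],
)

```text
t: 7.18
eef_pos: [0.614, -0.2183, 0.0266]
tool_rot: [-0.002, 0.729, -0.684, 0.001]
contact_force: [0.1, 0.5, 0.6]
gripper_width: 0.999
```

Request:
carry_out(
  deltas=[
    [[0,0,0.3],0],
    [[0,0,0.6],0],
    [[0,0,0.9],0],
    [[0,0,1.1],0],
    [[0,0,1.1],0],
  ],
)

```text
t: 7.8
eef_pos: [0.6139, -0.2182, 0.0154]
tool_rot: [-0.002, 0.729, -0.684, 0.001]
contact_force: [0.4, -0.7, -0.2]
gripper_width: 0.999
```

Request:
carry_out(
  deltas=[
    [[0,0,0],0],
    [[0,0,0],0],
    [[0,0,0],0],
    [[0,0,0],0],
    [[0,0,0],0],
    [[0,0,0],0],
  ],
  hand=0,
  newtons=60,
)

```text
t: 8.55
eef_pos: [0.614, -0.2179, 0.0162]
tool_rot: [-0.002, 0.729, -0.684, 0.001]
contact_force: [-2.5, 0.7, 4.6]
gripper_width: 0.603
```

Request:
carry_out(
  deltas=[
    [[0,0,-0.7],0],
    [[0,0,-1.7],0],
    [[0,0,-2.7],0],
    [[0,0,-3],0],
    [[0,0,-3],0],
  ],
)

```text
t: 9.18
eef_pos: [0.614, -0.218, 0.0465]
tool_rot: [-0.002, 0.729, -0.685, 0.001]
contact_force: [0.3, 0.4, -3.9]
gripper_width: 0.601
```

```bash
python3 go.py .4799 .1356 .046 -88.3
```

```text
t 9.18 pos [ 0.614 -0.218  0.047] ang -86.39 tilt z [ 0.004  0.002 -1.   ] q [ 0.308  0.628 -0.084  1.738  0.066  0.775 -1.315] F [ 0.276  0.375 -3.924] w 0.6009839178152956
shift cm [-36.137  11.162   0.071] turn 1.906571056473581
```

Request:
carry_out(
  deltas=[
    [[-1.5,0.5,0],0.1],
    [[-5,1.5,0],0.3],
    [[-9.5,2.9,0],0.5],
    [[-14.5,4.5,0],0.8],
    [[-19.5,6,0],1],
    [[-24.5,7.6,0],1.3],
    [[-29,9,0],1.5],
    [[-33,10.2,0],1.7],
    [[-35.4,10.9,0],1.9],
    [[-36.1,11.2,0],1.9],
  ],
)

```text
t: 10.42
eef_pos: [0.478, 0.1377, 0.0467]
tool_rot: [-0.002, 0.719, -0.695, 0.0]
contact_force: [0.3, -0.8, -4.4]
gripper_width: 0.601
```

Request:
carry_out(
  deltas=[
    [[0,0,0],0],
    [[0,0,0],0],
  ],
)

```text
t: 10.68
eef_pos: [0.4781, 0.1367, 0.0466]
tool_rot: [-0.002, 0.719, -0.695, 0.0]
contact_force: [-0.5, -1.1, -4.5]
gripper_width: 0.6
```

```bash
python3 go.py .4799 .1356 .0162 -88.3
```

```text
t 10.68 pos [0.478 0.137 0.047] ang -88.13 tilt z [ 0.004  0.002 -1.   ] q [-0.312  0.435 -0.111  2.108  0.082  0.598 -2.018] F [-0.489 -1.094 -4.482] w 0.5998930456532234
shift cm [ 0.12  -0.168  3.043] turn 0.1738594860991327
```

Request:
carry_out(
  deltas=[
    [[0.1,-0.1,1],0.2],
    [[0.1,-0.1,2],0.2],
    [[0.1,-0.1,2.7],0.2],
    [[0.1,-0.1,3.0],0.2],
    [[0.1,-0.1,3.0],0.2],
  ],
)

```text
t: 11.3
eef_pos: [0.4792, 0.1358, 0.0165]
tool_rot: [-0.002, 0.717, -0.697, 0.0]
contact_force: [0.2, 0.4, -4.8]
gripper_width: 0.599
```

```bash
python3 go.py .4799 .1356 .0162 -88.3
python3 - <<'E'
from h import *
v=[]
for n in("top","side"):
    im=read_camera(n); cv2.imwrite(f"pics/{n}1.png",im[:,:,::-1])
    r,c=np.round(proj(n,[.54,.14,.03])).astype(int)
    v.append(cv2.resize(im[r-50:r+50,c-67:c+67,::-1],(800,600) if 0 else (600,448),interpolation=cv2.INTER_CUBIC)[:, :400 if 0 else 600])
cv2.imwrite("pics/d.png",cv2.resize(np.vstack(v),(402,600)) if 0 else np.hstack([cv2.resize(x,(400,300)) for x in v]))
E
```

```text
t 11.3 pos [0.479 0.136 0.016] ang -88.33 tilt z [ 0.003  0.002 -1.   ] q [-0.317  0.491 -0.102  2.118  0.093  0.533 -2.029] F [ 0.196  0.425 -4.817] w 0.59938786340257
shift cm [ 0.018 -0.072  0.028] turn -0.026672776265627363
```

View pics/d.png

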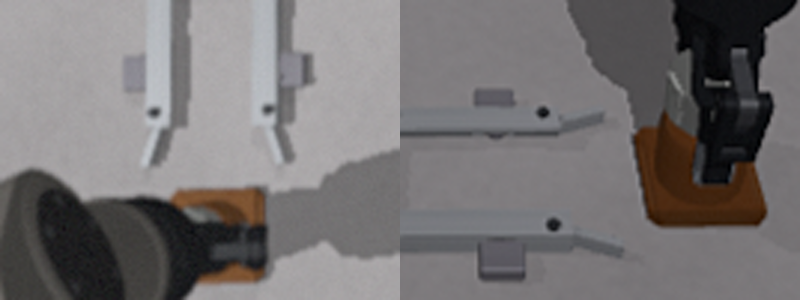

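Run:
```python
from fit import *
np.set_printoptions(precision=4,suppress=True)
ims={n:cv2.imread(f"pics/{n}1.png")[:,:,::-1].copy() for n in("top","side")}
p=np.array([.479,.136,.03,0.])
# rail axis line at foot
rx,ry,a=.6348,.1405,np.radians(1.8)
for n in ims:
    m=mask(n,ims[n],p); r,c=np.where(m>0); W=np.array([onz(n,q,.008) for q in zip(r,c)])
    s=(W-[rx,ry,0])[:,:2]@np.array([[np.cos(a),-np.sin(a)],[np.sin(a),np.cos(a)]])
    print(n,m.sum())
    for x0 in np.arange(-.2,-.11,.006):
        k=s[np.abs(s[:,0]-x0)<.003]
        if len(k): print(round(x0,3),k[:,1].min().round(4),k[:,1].max().round(4))
```

```text
top 375.0
-0.188 -0.0347 0.0117
-0.182 -0.0347 0.0095
-0.176 -0.017 -0.0081
-0.152 -0.0347 -0.0103
-0.146 -0.0369 -0.0058
-0.14 -0.0369 -0.0013
-0.134 -0.0369 0.0321
-0.128 -0.0347 0.0321
-0.122 -0.0324 0.0121
side 982.0
-0.194 -0.0067 0.0245
-0.188 -0.0068 0.035
-0.182 -0.0068 0.0371
-0.176 0.0001 0.037
-0.17 0.009 0.037
-0.164 0.0089 0.0369
-0.158 -0.0308 0.0369
-0.152 -0.0358 0.0389
-0.146 -0.0484 0.0389
-0.14 -0.0459 0.0388
-0.134 -0.036 0.0388
-0.128 -0.036 0.0388
-0.122 -0.0312 0.0366
```

Request:
carry_out(
  deltas=[
    [[-0.2,0,0.1],0],
    [[-0.2,-0.6,0.1],0],
    [[-0.2,-1.4,0.1],0],
    [[-0.2,-2.2,0.1],0],
    [[-0.2,-3.0,0.1],0],
    [[-0.2,-3.8,0.1],0],
    [[-0.2,-4.5,0.1],0],
    [[-0.2,-5.0,0.1],0],
    [[-0.2,-5.0,0.1],0],
  ],
)

```text
t: 12.52
eef_pos: [0.529, 0.1398, 0.0162]
tool_rot: [-0.002, 0.718, -0.697, 0.0]
contact_force: [-3.6, -0.1, 3.6]
gripper_width: 0.601
```

```bash
python3 go.py .6348 .1405 .0162 -88.2
python3 - <<'E'
from h import *
o=readout.get_obs();print(o['contact_force'],o['torque'])
v=[]
for n in("top","side"):
    im=read_camera(n); cv2.imwrite(f"pics/{n}2.png",im[:,:,::-1])
    r,c=np.round(proj(n,[.58,.14,.03])).astype(int)
    v.append(cv2.resize(im[r-40:r+40,c-53:c+53,::-1],(400,300),interpolation=cv2.INTER_CUBIC))
cv2.imwrite("pics/e.png",np.hstack(v))
E
```

```text
t 12.53 pos [0.529 0.14  0.016] ang -88.3 tilt z [ 0.003  0.003 -1.   ] q [-0.293  0.546 -0.1    2.005  0.091  0.591 -1.994] F [-3.591 -0.064  3.58 ] w 0.6005198557912269
shift cm [  0.239 -10.578   0.037] turn -0.10187209703934741
[-3.59072248 -0.06433854  3.58042893] [0.01815056 0.81766369 0.09212018]
```

View pics/e.png

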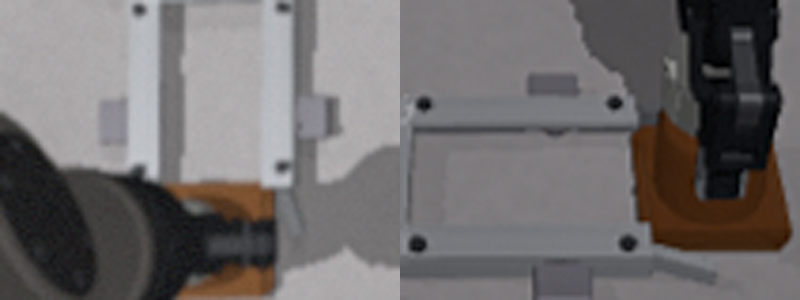

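Request:
carry_out(
  deltas=[
    [[-0.05,-0.5,0],0],
    [[-0.05,-1.2,0],0],
    [[-0.05,-1.9,0],0],
    [[-0.05,-2.6,0],0],
    [[-0.05,-3.3,0],0],
    [[-0.05,-4.0,0],0],
    [[-0.05,-4.7,0],0],
    [[-0.05,-4.7,0],0],
  ],
)

```text
t: 13.62
eef_pos: [0.5753, 0.1415, 0.0163]
tool_rot: [-0.002, 0.718, -0.696, -0.0]
contact_force: [-4.5, -1.5, 2.4]
gripper_width: 0.601
```

```bash
python3 go.py .6348 .1405 .0162 -88.2
```

```text
t 13.62 pos [0.575 0.142 0.016] ang -88.29 tilt z [ 0.002  0.002 -1.   ] q [-0.272  0.599 -0.097  1.895  0.088  0.649 -1.963] F [-4.515 -1.488  2.443] w 0.6014319582267407
shift cm [ 0.283 -5.945  0.02 ] turn -0.08857242748919703
```

Request:
carry_out(
  deltas=[
    [[0.1,-0.5,0],0],
    [[0.1,-1.2,0],0],
    [[0.1,-1.9,0],0],
    [[0.1,-2.6,0],0],
    [[0.1,-3.3,0],0],
    [[0.1,-4.0,0],0],
    [[0.1,-4.7,0],0],
    [[0.1,-5.3,0],0],
    [[0.1,-5.3,0],0],
  ],
)

```text
t: 14.75
eef_pos: [0.6291, 0.1424, 0.0163]
tool_rot: [-0.002, 0.718, -0.697, 0.0]
contact_force: [-2.0, -0.0, -0.4]
gripper_width: 0.603
```

```bash
python3 go.py .6348 .1405 .0162 -88.2
```

```text
t 14.75 pos [0.629 0.142 0.016] ang -88.3 tilt z [ 0.003  0.003 -1.   ] q [-0.251  0.662 -0.094  1.765  0.085  0.715 -1.93 ] F [-2.02  -0.015 -0.353] w 0.6028839399532745
shift cm [ 0.205 -0.562  0.012] turn -0.09525488270594451
```

Now the last bit, slowly to contact with the stop.

Request:
carry_out(
  deltas=[
    [[0,-0.3,0],0],
    [[0,-0.6,0],0],
    [[0,-0.8,0],0],
    [[0,-1.0,0],0],
    [[0,-1.0,0],0],
  ],
)

```text
t: 15.38
eef_pos: [0.6379, 0.1426, 0.0163]
tool_rot: [-0.001, 0.718, -0.696, -0.001]
contact_force: [-6.0, -0.7, 4.0]
gripper_width: 0.604
```

```bash
python3 go.py .6348 .1405 .0162 -88.2
```

```text
t 15.38 pos [0.638 0.143 0.016] ang -88.29 tilt z [ 0.001  0.002 -1.   ] q [-0.247  0.673 -0.093  1.741  0.084  0.73  -1.924] F [-6.02  -0.668  4.005] w 0.603874284786776
shift cm [0.2   0.315 0.006] turn -0.09134039524781201
```

Request:
carry_out(
  deltas=[
    [[0,-0.3,0],0],
    [[0,-0.6,0],0],
    [[0,-0.9,0],0],
    [[0,-0.9,0],0],
  ],
)

```text
t: 15.88
eef_pos: [0.6384, 0.1427, 0.0166]
tool_rot: [0.006, 0.718, -0.696, -0.006]
contact_force: [-29.2, -3.1, 28.5]
gripper_width: 0.598
```

```bash
python3 go.py .6348 .1405 .0162 -88.2
```

```text
t 15.88 pos [0.638 0.143 0.017] ang -88.27 tilt z [-0.016 -0.    -1.   ] q [-0.245  0.681 -0.095  1.724  0.081  0.756 -1.919] F [-29.176  -3.111  28.512] w 0.5982076549562381
shift cm [0.204 0.366 0.047] turn -0.06974721280977292
```

Request:
carry_out(
  deltas=[
    [[0,0,0],0],
    [[0,0,0],0],
  ],
)

```text
t: 16.12
eef_pos: [0.6379, 0.1425, 0.0167]
tool_rot: [0.006, 0.718, -0.696, -0.006]
contact_force: [-6.9, -0.7, 5.3]
gripper_width: 0.603
```

Request:
carry_out(
  deltas=[
    [[0,0,0],0],
    [[0,0,0],0],
    [[0,0,0],0],
    [[0,0,0],0],
    [[0,0,0],0],
  ],
  hand=1,
)

```text
t: 16.75
eef_pos: [0.638, 0.1425, 0.0166]
tool_rot: [0.006, 0.718, -0.696, -0.006]
contact_force: [-0.0, 0.1, -0.3]
gripper_width: 1.001
```

```bash
python3 go.py .6348 .1405 .15 -88.2
```

```text
t 16.75 pos [0.638 0.143 0.017] ang -88.26 tilt z [-0.017 -0.001 -1.   ] q [-0.245  0.681 -0.095  1.724  0.081  0.756 -1.919] F [-0.027  0.104 -0.305] w 1.000852680307259
shift cm [  0.197   0.545 -13.33 ] turn -0.06217267936352755
```

Request:
carry_out(
  deltas=[
    [[0,0,-1.5],0],
    [[0,0,-4.5],0],
    [[0,0,-8],0],
    [[0,0,-12],0],
    [[0,2,-15],0],
    [[1,6,-15],0],
    [[4,9,-15],0],
    [[9,10,-15],0],
    [[14,10,-15],0],
    [[16,10,-15],0],
  ],
)

```text
t: 18.0
eef_pos: [0.5453, -0.0242, 0.1697]
tool_rot: [0.006, 0.716, -0.698, -0.005]
contact_force: [0.2, 0.4, 0.3]
gripper_width: 1.002
```

Run:
```python
from h import *
v=[]
for n in("top","side"):
    im=read_camera(n); cv2.imwrite(f"pics/{n}3.png",im[:,:,::-1])
    r,c=np.round(proj(n,[.61,.14,.03])).astype(int)
    v.append(cv2.resize(im[r-40:r+40,c-40:c+40,::-1],(400,400),interpolation=cv2.INTER_CUBIC))
cv2.imwrite("pics/g.png",cv2.convertScaleAbs(np.hstack(v),alpha=1.4))
```

```text
(no output)
```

View pics/g.png

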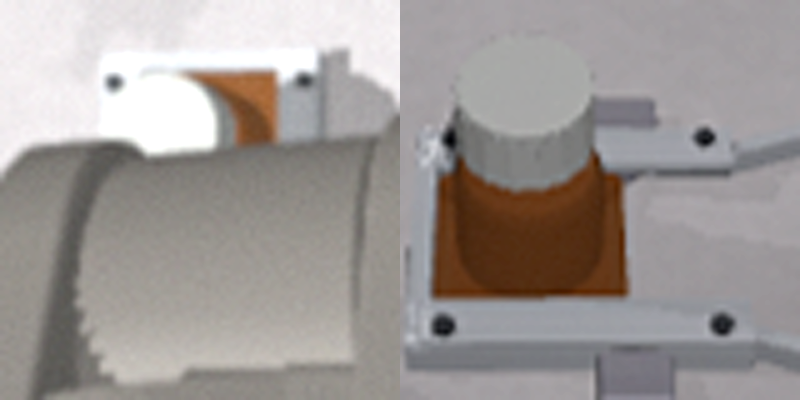

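```bash
python3 - <<'E'
from fit import *
np.set_printoptions(precision=4,suppress=True)
im=cv2.imread("pics/side3.png")[:,:,::-1].astype(float); r0,c0=np.round(proj("side",[.61,.14,.03])).astype(int)
B=[(r0-40+y/5-.4,c0-40+x/5-.4) for y,x in((325,443-400),(324,722-400),(136,705-400))]
W=np.array([onz("side",b,.015) for b in B]);print(W)
sat=(im.max(2)-im.min(2))
for r in range(r0-3,r0+18,3):
    row=sat[r]; cs=np.where(row[c0-40:c0+20]>35)[0]+c0-40; L,Rr=cs.min(),cs.max()
    f=lambda i,j:i+(35-row[i])/(row[j]-row[i])*(j-i)
    a,b=f(L-1,L),f(Rr+1,Rr)
    print(r,onz("side",(r,a),.008),onz("side",(r,b),.008))
p0=np.array([.636,.141,.031,0.])
print(readout.get_obs()['eef_pos'])
print("bolt mids near wall x:",W[:2,0].mean())
# cap: top ellipse, bright region
o=[]
g=im.mean(2)
E
python3 go.py .6380 .1425 .15 -88.2
```

```text
[[0.6657 0.1836 0.015 ]
 [0.5693 0.1808 0.015 ]
 [0.5714 0.0951 0.015 ]]
301 [0.6719 0.1162 0.008 ] [0.6033 0.1147 0.008 ]
304 [0.6717 0.1234 0.008 ] [0.6036 0.1219 0.008 ]
307 [0.6712 0.1305 0.008 ] [0.6027 0.129  0.008 ]
310 [0.6713 0.1374 0.008 ] [0.6026 0.1359 0.008 ]
313 [0.6709 0.1443 0.008 ] [0.6026 0.1428 0.008 ]
316 [0.6709 0.1511 0.008 ] [0.6024 0.1495 0.008 ]
319 [0.6706 0.1577 0.008 ] [0.6024 0.1561 0.008 ]
[ 0.5455 -0.0235  0.1694]
bolt mids near wall x: 0.6174769384473742
t 18.1 pos [ 0.546 -0.024  0.169] ang -88.55 tilt z [-0.015 -0.002 -1.   ] q [-0.018  0.33  -0.066  1.899  0.027  0.929 -1.642] F [ 1.286  0.363 -0.075] w 1.0030166438131205
shift cm [-16.368  -9.693   1.771] turn -0.3488178799166235
```

Request:
carry_out(
  deltas=[
    [[-2,-1.2,0],0],
    [[-5,-3,0],-0.2],
    [[-9,-5,0.2],-0.3],
    [[-12.5,-7.5,0.6],-0.3],
    [[-15.5,-9.2,1.2],-0.3],
    [[-16.3,-9.6,1.7],-0.3],
    [[-16.3,-9.6,1.7],-0.3],
    [[-16.3,-9.6,1.7],-0.3],
  ],
)

```text
t: 19.1
eef_pos: [0.6369, 0.1408, 0.151]
tool_rot: [0.006, 0.717, -0.697, -0.005]
contact_force: [-0.7, -0.5, -0.3]
gripper_width: 0.997
```

```bash
python3 go.py .637 .1418 .047 -88.2
```

```text
t 19.1 pos [0.637 0.141 0.151] ang -88.31 tilt z [-0.015 -0.003 -1.   ] q [-0.242  0.514 -0.098  1.656  0.055  0.989 -1.899] F [-0.748 -0.507 -0.252] w 0.9966974092507096
shift cm [-0.118 -0.173 10.397] turn -0.10671551306688798
```

Request:
carry_out(
  deltas=[
    [[-0.1,0,2],0],
    [[-0.1,-0.1,4],0],
    [[-0.1,-0.1,6],0],
    [[-0.1,-0.1,8],0],
    [[-0.1,-0.2,9.5],0],
    [[-0.1,-0.2,10.4],0],
    [[-0.1,-0.2,10.4],0],
  ],
)

```text
t: 19.98
eef_pos: [0.6369, 0.1416, 0.0463]
tool_rot: [0.007, 0.717, -0.697, -0.005]
contact_force: [-0.1, -0.0, -0.1]
gripper_width: 0.997
```

Request:
carry_out(
  deltas=[
    [[0,0,0],0],
    [[0,0,0],0],
    [[0,0,0],0],
    [[0,0,0],0],
    [[0,0,0],0],
    [[0,0,0],0],
  ],
  hand=0,
  newtons=70,
)

```text
t: 20.72
eef_pos: [0.6374, 0.1417, 0.0473]
tool_rot: [0.006, 0.717, -0.697, -0.005]
contact_force: [-0.8, -0.8, 4.8]
gripper_width: 0.543
```

```bash
python3 go.py .637 .1418 .047 -88.2
```

```text
t 20.73 pos [0.637 0.142 0.047] ang -88.31 tilt z [-0.015 -0.003 -1.   ] q [-0.247  0.638 -0.093  1.717  0.074  0.805 -1.915] F [-0.824 -0.822  4.755] w 0.5431371070035635
shift cm [-0.012  0.04   0.031] turn -0.1066135575234739
```

Request:
carry_out(
  deltas=[
    [[0,0,0.2],0],
    [[0,0,0.4],0],
    [[0,0,0.55],0],
    [[0,0,0.55],0],
    [[0,0,0.55],0],
  ],
)

```text
t: 21.35
eef_pos: [0.6375, 0.1417, 0.043]
tool_rot: [0.006, 0.717, -0.697, -0.004]
contact_force: [-3.9, -0.7, 8.6]
gripper_width: 0.544
```

Request:
carry_out(
  deltas=[
    [[0,0,0.3],0],
    [[0,0,0.5],0],
    [[0,0,0.5],0],
  ],
)

```text
t: 21.72
eef_pos: [0.6375, 0.1417, 0.0412]
tool_rot: [0.006, 0.717, -0.697, -0.004]
contact_force: [-9.3, -2.6, 22.2]
gripper_width: 0.543
```

Request:
carry_out(
  deltas=[
    [[0,0,0.25],-3],
    [[0,0,0.25],-10],
    [[0,0,0.25],-18],
    [[0,0,0.25],-26],
    [[0,0,0.25],-34],
    [[0,0,0.25],-42],
    [[0,0,0.25],-50],
    [[0,0,0.25],-57],
    [[0,0,0.25],-61],
    [[0,0,0.25],-61],
  ],
)

```text
t: 22.98
eef_pos: [0.6381, 0.1427, 0.0414]
tool_rot: [0.002, 0.972, -0.236, -0.006]
contact_force: [-5.6, 0.4, 15.7]
gripper_width: 0.547
```

```bash
python3 go.py .637 .1418 .147 -28.3;python3 -c "
from h import *
print(readout.get_obs()['torque'])"
```

```text
t 22.98 pos [0.638 0.143 0.041] ang -27.27 tilt z [-0.012 -0.002 -1.   ] q [-0.06   0.671 -0.359  1.705  0.297  0.832 -1.028] F [-5.571  0.4   15.734] w 0.5470640716515853
shift cm [ -0.168   0.205 -10.562] turn 1.0297658174967808
[-0.21778436  1.1262108   0.10911952]
```

Request:
carry_out(
  deltas=[
    [[0,0,-0.3],0],
    [[0,0,-0.6],0],
    [[0,0,-0.9],0],
    [[0,0,-1.2],0],
    [[0,0,-1.2],0],
  ],
)

```text
t: 23.6
eef_pos: [0.6381, 0.1426, 0.0532]
tool_rot: [0.002, 0.972, -0.236, -0.006]
contact_force: [-1.4, -0.6, -0.4]
gripper_width: 0.545
```

Request:
carry_out(
  deltas=[
    [[0,0,-0.6],0],
    [[0,0,-1.4],0],
    [[0,0,-2.4],0],
    [[0,0,-3.6],0],
    [[0,0,-5],0],
    [[0,0,-6.5],0],
    [[0,0,-7.8],0],
    [[0,0,-8.8],0],
    [[0,0,-9.4],0],
    [[0,0,-9.4],0],
  ],
)

```text
t: 24.85
eef_pos: [0.6394, 0.1428, 0.1475]
tool_rot: [0.002, 0.972, -0.236, -0.006]
contact_force: [-0.5, -0.5, 0.2]
gripper_width: 0.546
```

Request:
carry_out(
  deltas=[
    [[0,0,0],0],
    [[0,0,0],0],
    [[0,0,0],0],
  ],
)

```text
t: 25.22
eef_pos: [0.6393, 0.1428, 0.1471]
tool_rot: [0.002, 0.972, -0.236, -0.006]
contact_force: [0.6, -0.1, -0.5]
gripper_width: 0.545
```

```bash
python3 go.py .6375 .142 .147 -28.3
python3 - <<'E'
from h import *
v=[]
for n in("top","side"):
    im=read_camera(n); cv2.imwrite(f"pics/{n}4.png",im[:,:,::-1])
    r,c=np.round(proj(n,[.62,.14,.07])).astype(int)
    v.append(cv2.resize(im[r-60:r+50,c-55:c+55,::-1],(400,400),interpolation=cv2.INTER_CUBIC))
cv2.imwrite("pics/i.png",cv2.convertScaleAbs(np.hstack(v),alpha=1.4))
E
```

```text
t 25.23 pos [0.639 0.143 0.147] ang -27.28 tilt z [-0.013 -0.002 -1.   ] q [-0.034  0.55  -0.395  1.638  0.235  1.014 -0.98 ] F [ 0.611 -0.089 -0.494] w 0.5450703759429878
shift cm [-0.123  0.148  0.016] turn 1.0240804960378114
```

View pics/i.png

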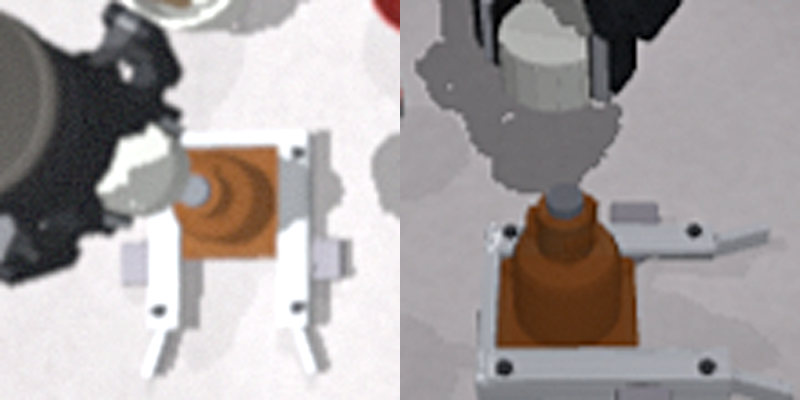

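Run:
```python
from h import *
np.set_printoptions(precision=4,suppress=True)
im=cv2.imread("pics/side4.png")[:,:,::-1].astype(float);sat=im.max(2)-im.min(2)
_,c0=np.round(proj("side",[.61,.14,.03])).astype(int)
for r in(307,313,319):
    row=sat[r];cs=np.where(row[c0-40:c0+20]>35)[0]+c0-40;L,R=cs.min(),cs.max()
    f=lambda i,j:i+(35-row[i])/(row[j]-row[i])*(j-i)
    print(onz("side",(r,f(L-1,L)),.008)[:2],onz("side",(r,f(R+1,R)),.008)[:2])
print(readout.get_obs()['joint_vel'])
bot.hand_in()
```

```text
[0.6713 0.1305] [0.6027 0.129 ]
[0.671  0.1443] [0.6025 0.1428]
[0.6707 0.1577] [0.6022 0.1561]
[ 0.0009  0.0003  0.0006 -0.0007 -0.0001  0.001   0.0009]
the job is handed in; nothing more can be done
```

I docked the bottle in the channel, took the cap off, and handed the job in at about 25 s of the 69 s allowed. The gripper is holding the cap still, about 10 cm above where it sat.

- **Grip:** The first grip landed on the cap, because the fingertips stood higher than I expected. I lifted the bottle 3 cm, set it back and regripped the body before moving it.
- **Docking:** I slid the foot in through the mouth until it hit the stop, reaching 29 N there, then released it. The detent joints can't be read. I judged them sprung out from that hard stop, from the foot's measured position (within about 1 mm of home) and from the pictures.
- **Cap:** I pressed it down about 6 mm to its stop at about 22 N and turned it 61° anticlockwise. It lifted off with no resistance.
- **Last checks:** The foot's edges are within about 0.3 mm of where they were before the cap was opened, and the bottle stands upright. The neck is bare, the tool tilts less than 1°, and the cap is about 2 mm to the side of where it sat. I never approached the other objects, but I did not measure their positions again at the end.

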